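# Hot lid off the dip pot with a lid lifter

## Robot

A 7-joint arm with a two-finger parallel gripper is mounted at the origin on a cart in front of the work surface, level with it; the furniture and walls round the work are solid. World frame = base frame: x ahead of the robot, y to its left, z up, the work surface at z = 0. Lengths are in mm, angles in rad, forces in N, time in s.
With the tool pointing down it reaches from about 400 to 850 mm from the base axis. Payload 4.5 kg.
Tool frame: the origin (TCP) lies midway between the tips of the shut fingers; the grasp point (between the pads) lies 19 mm behind it; z points along the fingers, y is the line along which they close (so a half turn about z gives the same grasp; the last joint's range is limited). The gripper opens to 88 mm and grips with 3 to 60 N. Pads are 18 mm wide; open, the fingers measure 123 mm over their backs; the gripper's body (75 mm by 187 mm) begins 45 mm behind the grasp point.
Start: joints at [1.193, 0.689, -0.195, 1.565, 0.157, 0.902, -0.215], TCP at [250.193, -572.763, 238.743] pointing down, gripper open.
Joint ranges: [-3.01, 3.01], [-0.46, 2.08], [-1.47, 1.51], [0.13, 2.56], [-1, 4.14], [0.04, 2.09], [-2.66, 2.66]. Speed limits (rad/s): [2.57, 2.57, 3.14, 3.14, 3.14, 3.14, 3.14].

## Interface

Orientations are given as a unit quaternion [w, x, y, z].
In Python, from workcell import state, snapshot, job_done gives the robot as it stands.
- The arm moves only by the shell command python3 -m crank 'ROWS' [FORCE]. ROWS is JSON, a list of rows, each a list of 3 entries, a list of its own where there are three numbers: the shift along the tool's x, y, z in cm, then the turn, a rotation vector about the tool's x, y, z in degrees, then the closure, from 0 (fully open) to 1 (shut). A call has 1 to 12 rows; each row is the pose to reach, as a shift and turn from the pose commanded when the call began, along the tool's axes at that moment; what a row does not reach only later rows make up. A row lasts 1/10 s, in which the tool goes at most 50 mm and 8.59 degrees, less where a joint would pass 70% of its speed; a pose out of reach is approached as far as the arm can. A call with a gripper value outside its range is refused whole. The fingers move at their own pace and stop on an object; FORCE is the grip in N (left out, the last holds). Time passes only in rows, so rows that repeat a pose let the fingers close. It gives the time, the measured TCP pose, the force, the opening and the grip force at its end, in the units of the state.
- state(): the state, without advancing time (a new reading comes with each control period).
- snapshot(name): name is "side" or "top"; returns a dict with "pixels" (420x560x3 uint8, red, green, blue), "mtx" (3x3 intrinsics, pixels), "R" (3x3) and "t" (3): a world point X has camera coordinates R X + t. Camera axes: x right, y down, z forward; pixel columns grow to the right and rows downward; lengths in mm; the calibration is good to about 2 mm. A picture is of the moment at which its call begins. There is no depth.
- job_done(): hands the job in; it is judged then, once.
The state is a dict: "time_s": time; "joint_positions": joint angles; "qvel": joint speeds; "tau": joint torques, N m; "ee_pos": TCP position; "ee_rot": TCP orientation; "wrist_force": force on the tool from outside, world axes, zero at the start; "moment": the same for the moment, N m; "gripper_width": finger opening in mm; "gripper_force": force on a finger pad.
Only numpy, scipy, OpenCV 4.12 (cv2) and the standard library are available. Lean on these libraries where they do the work, as an engineer would, in place of code of your own. Each camera call takes 0.05 s, during which the arm holds its last target. There are 200 camera calls.

## Task

The lid of the dip pot on the counter is hot: take the lid lifter out of its holder, hook it under the lid's loop handle and lift the lid off hanging level. The lid is heavier on one side and you cannot see which, so ease it up, feel where along the bar it balances, and carry it level; then set it down gently on the round lid rest, unhook, and stand the lifter upright back in its holder. Do not touch the lid with the gripper, do not pull or press hard on it with the lifter, and leave everything else on the counter where it is.

Things in the scene. Friction and masses are not known exactly. Their poses are not given: they have to be found in the camera images.
- lifter: Upright lid lifter, 136 mm tall, 0.16 kg. Origin on the handle axis, 1 mm below the hook's lowest point; z up the handle. Wooden handle 22 (x) by 20 (y) mm, z = 64 to 136 mm: grip it across y. Guard plate 60 x 46 mm (x, y) at z = 58 to 62 mm carries it on the holder's rim. Starts in the holder.
- lifter_saddle (a point): Lifter's hook, x = 0, z = 12 mm on the lifter: where the centre of a hooked 8 mm bar along y settles. Hook: two 6 mm rods side by side (centres y = +-2.5 mm) going down at x = -16 mm, sloping to a V bottom (rod centre x = 0, z = 4) and up to the tip (x = 16, z = 14 mm at its end). It opens to the lifter's +x.
- holder: Fixed lifter holder: upright grey rectangular tube, foot 80 x 70 mm. Origin at the centre of its underside, z up, rim at z = 70 mm. Inside 44 (x) by 28 (y) mm, walls 5 mm, open down to z = 5 mm. The lifter stands in it x to x, guard plate on the rim, lifter origin 12 mm above the holder's origin.
- pot: Fixed round electric dip pot, 104 mm diameter, foot 116 mm, control knob on its -x side. Origin at the centre of its underside, z up, rim at z = 60 mm; inside diameter 96 mm.
- lid: Round steel lid, 0.35 to 0.5 kg, flange 110 mm diameter, z = 0 to 5 mm, with a plug 90 mm wide and 7 mm deep below. Origin: centre of the flange's underside (60 mm above the pot's when seated, 3 mm play round the plug). Its inner filling is off centre: the centre of mass lies within 23 mm either way along y, unreported and unseen; central in x, about 30 mm below the bar.
- lid_bar (a point): Middle of the lid's loop handle, x = 0, y = 0, z = 31 mm on the lid. A round bar 8 mm thick along the lid's y, straight for y = -34 to +34 mm, legs at y = +-40 mm; 22 mm free between bar and lid top. Hooked within 2.5 mm of the centre of mass the lid hangs level; farther off its heavy side tips down by about 0.035 rad per mm more.
- rest: Fixed lid rest: a round flat aluminium plate 120 mm diameter on a column and foot. Origin at the centre of the foot's underside, z up. The plate's height is not reported: its top lies anywhere from 50 to 90 mm above the origin (stiff, does not yield to a gentle touch). The lid stands on it on the underside of its plug.
- padlock: Brass-coloured padlock lying flat, 69 x 45 x 18 mm, a bystander; origin under its centre.
- driver_r: Screwdriver with red handle lying flat, 26 x 178 x 26 mm, a bystander; origin under its centre.
- etape_y: Roll of yellow tape lying flat, 62 mm diameter, 19 mm high, a bystander; origin under its centre.
- tape_measure: Yellow tape measure standing, 35 x 82 x 68 mm, a bystander; origin under its centre.
- glue: White glue bottle with orange cap, 42 x 53 x 150 mm, a bystander; origin under its centre.
- pliers: Pliers with red grips lying flat, 61 x 186 x 16 mm, a bystander; origin under its centre.

How it is judged (in metres and radians):
On the way, in this order (a step that is already met when the one before it is completed fails the run):
1. the lifter is out of its holder (z of lifter in the frame of holder above 0.075 m), for 0.1 s.
2. the lid hangs on the lifter alone, at least 25 mm above its seat on the pot, leaning less than 0.07 rad (4 degrees) (z of lid in the frame of pot above 0.085 m and angle between lid's own z axis and vertical below 0.07 rad and contact force between lid and lifter above 1.5 N and contact force between lid and pot below 0.1 N), for 0.5 s.
3. the lid stands on the rest, unhooked (horizontal distance between lid and rest below 0.025 m and z of lid in the frame of rest above 0.05 m and angle between lid's own z axis and vertical below 0.06 rad and contact force between lid and rest above 1 N and contact force between lid and lifter below 0.1 N), for 0.2 s.
At the end, for the whole second after the job is handed in: The lid rests level (0.06 rad), still and unhooked on the rest's plate, centred within 25 mm and carried by it (over 1 N); the lifter stands still and upright (0.1 rad) in its holder, within 12 mm of its centre and at most 4 mm above its seated height (all of step 3 and linear speed of each of lid, lifter below 0.01 m/s and horizontal distance between lifter and holder below 0.012 m and z of lifter in the frame of holder below 0.016 m and angle between lifter's own z axis and vertical below 0.1 rad); the robot touches nothing.
It fails at once if the lid leans more than 0.2 rad (11 degrees) while more than 20 mm above its seat height, or more than 0.35 rad anywhere ((z of lid in the frame of pot above 0.08 m and angle between lid's own z axis and vertical above 0.2 rad) or angle between lid's own z axis and vertical above 0.35 rad).
It fails at once if the lifter pulls or presses on the lid with more than 14 N (contact force between lifter and lid above 14 N).
It fails at once if the lid is banged or pressed with more than 14 N on the rest, or 20 N on the pot (contact force between lid and rest above 14 N or contact force between lid and pot above 20 N).
It fails at once if the robot touches the hot lid (contact force between lid and the fingers above 0.3 N or contact force between lid and the arm above 0.3 N).
It fails at once if a bystander (padlock, screwdriver, tape roll, tape measure, glue bottle, pliers) is moved more than 20 mm (distance of any of padlock, driver_r, etape_y, tape_measure, glue, pliers from where it was at the start of the episode above 0.02 m).
It also fails if it takes over 72 s, if anything falls off the work surface, if the arm or the gripper's body presses on something with over 40 N, if the wrist force passes 120 N, or if a joint passes its speed limit or range.

## Working session

There is one attempt and no reset: what is moved stays moved. The work goes in short steps, Python scripts to look and compute and a shell command to move; the robot and the scene stay as the last step left them, time stands still between calls to the robot, and variables do not carry over. Pictures are saved under pics/ and viewed, at most 10 in all, crops included, and the job is handed in when it is done.

```bash
ls; mkdir -p pics; cat > h.py <<'E'
import numpy as np, cv2
from workcell import state, snapshot, job_done
from scipy.spatial.transform import Rotation as Ro
def ray(s,u,v):
    d=s["R"].T@np.linalg.inv(s["mtx"])@np.array([u,v,1.]); c=-s["R"].T@s["t"]; return c,d
def atz(s,u,v,z):
    c,d=ray(s,u,v); return c+d*(z-c[2])/d[2]
def proj(s,X):
    p=s["mtx"]@(s["R"]@np.asarray(X,float)+s["t"]); return p[:2]/p[2]
E
python3 - <<'E'
from h import *
import pickle
for n in("side","top"):
    s=snapshot(n); s={k:np.array(v) for k,v in s.items()}
    pickle.dump(s,open(n+"0.pkl","wb"))
    cv2.imwrite(f"pics/{n}0.png",cv2.resize(s["pixels"][:,:,::-1],(800,600),interpolation=cv2.INTER_CUBIC))
    print(n,-s["R"].T@s["t"],s["R"].round(3).tolist(),s["mtx"].tolist())
print(state())
E
```

```text
pics
side [ 580.99833725 -696.79863336  747.85543029] [[0.998, 0.055, -0.001], [0.035, -0.647, -0.762], [-0.043, 0.761, -0.648]] [[439.71491367383663, 0.0, 272.5078741515272], [0.0, 439.71491367383663, 202.87826010081628], [0.0, 0.0, 1.0]]
top [ 441.43120853   86.37297819 1323.84253037] [[0.001, -1.0, 0.013], [-0.998, -0.002, -0.056], [0.056, -0.013, -0.998]] [[469.4775382746023, 0.0, 281.7188732548711], [0.0, 469.4775382746023, 212.49455219158324], [0.0, 0.0, 1.0]]
{'time_s': 0.1, 'joint_positions': array([ 1.19282849,  0.68989231, -0.19453956,  1.56622403,  0.15732449,
        0.9024927 , -0.21511939]), 'qvel': array([-0.00112629, -0.00162838,  0.00047418, -0.00384234,  0.00105184,
       -0.00116539, -0.00028996]), 'tau': array([-3.39422244e-03, -5.28502142e+01, -1.27110310e+00, -1.53838420e+01,
       -5.24829479e-02,  1.99573900e-03,  3.80579297e-05]), 'ee_pos': array([ 249.88571426, -572.26409565,  237.99986089]), 'ee_rot': array([-7.78717559e-04,  9.78871636e-01,  2.04474113e-01, -2.26162649e-04]), 'wrist_force': array([ 0.30047269,  0.11660099, -0.13878901]), 'moment': array([ 0.07679182, -0.04518267, -0.02043955]), 'gripper_force': 0.0, 'gripper_width': 87.96562902654156}
```

View pics/side0.png

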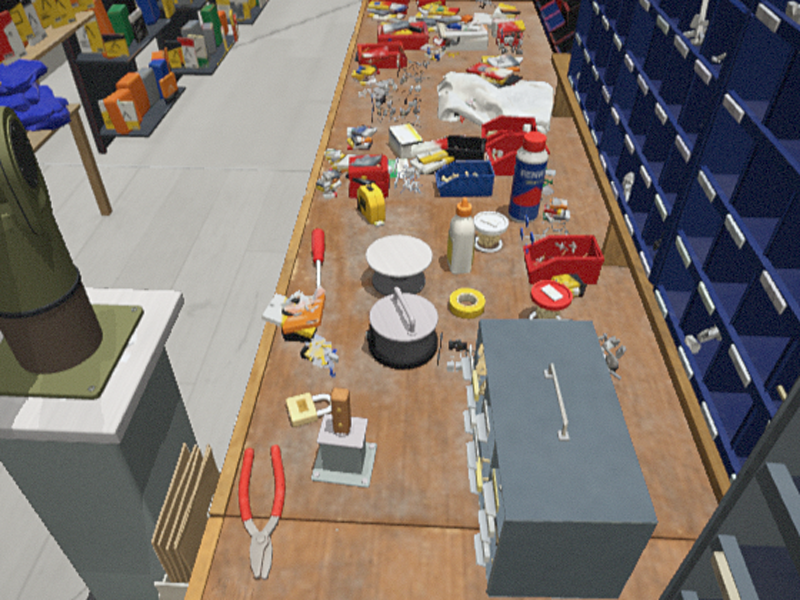

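View pics/top0.png

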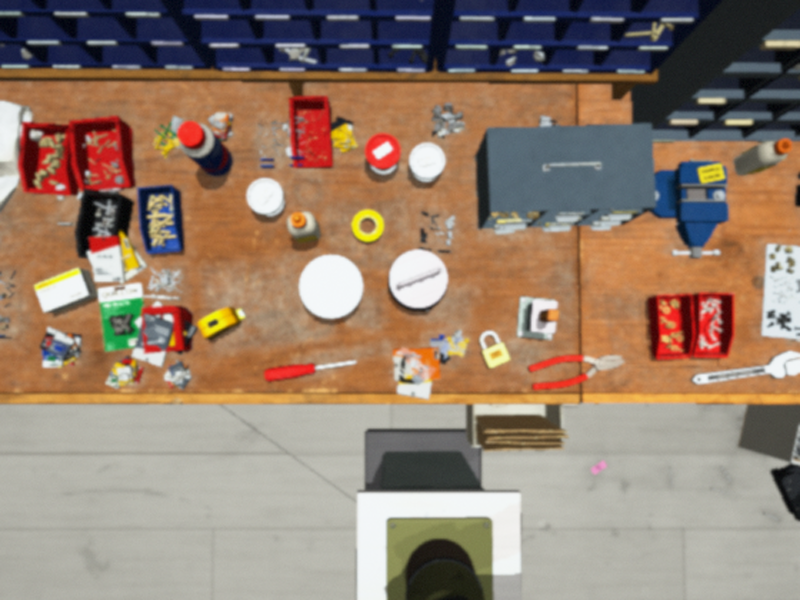

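```bash
python3 - <<'E'
from h import *
import pickle
s=pickle.load(open("side0.pkl","rb"))["pixels"][:,:,::-1];t=pickle.load(open("top0.pkl","rb"))["pixels"][:,:,::-1]
def up(i,c0,c1,r0,r1,k): return cv2.resize(i[r0:r1,c0:c1],None,fx=k,fy=k,interpolation=cv2.INTER_CUBIC)
# side: A rest+pot cols 250-315 rows 160-260 ; B holder cols 210-270 rows 268-343
im=np.zeros((600,800,3),np.uint8)
a=up(s,250,315,160,260,6); im[:600,:390]=a
b=up(s,212,272,270,345,6); im[:450,400:760]=b
cv2.imwrite("pics/s1.png",im)
im=np.zeros((600,800,3),np.uint8)
a=up(t,205,325,170,230,6); im[:360,:720]=a
b=up(t,355,405,200,240,6); im[360:600,:300]=b
cv2.imwrite("pics/t1.png",im)
E
```

```text
(no output)
```

View pics/s1.png

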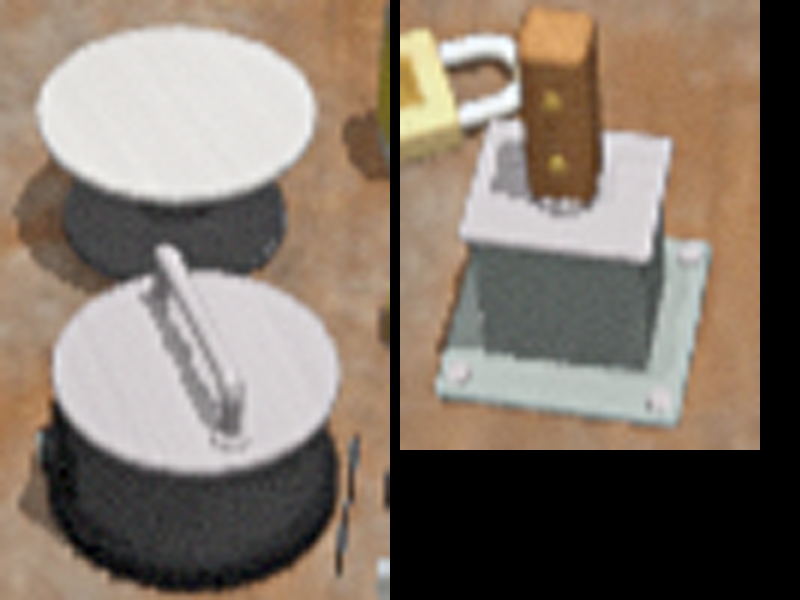

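View pics/t1.png

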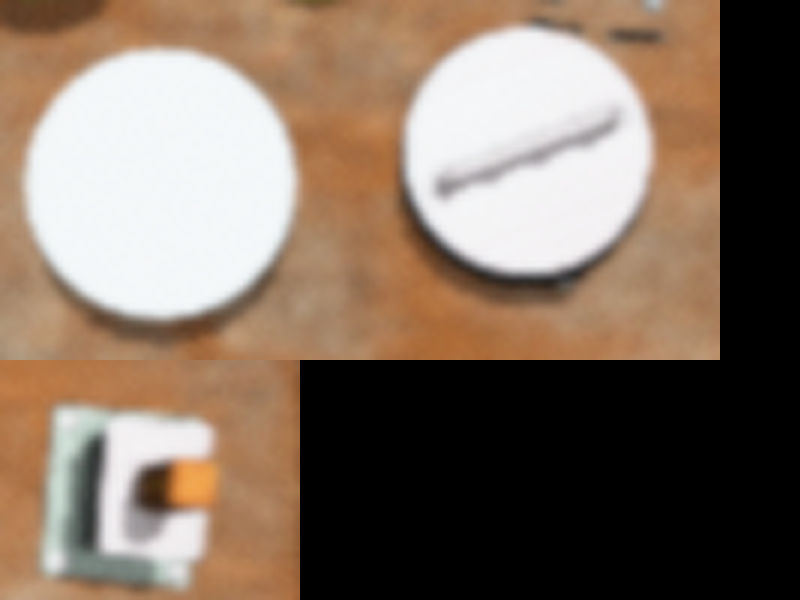

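```bash
python3 - <<'E'
from h import *
import pickle
from scipy.optimize import least_squares as LS
S=pickle.load(open("side0.pkl","rb"));T=pickle.load(open("top0.pkl","rb"))
sa=lambda c,r:np.array([250+c/6-.42,160+r/6-.42]); sb=lambda c,r:np.array([212+(c-400)/6-.42,270+r/6-.42])
ta=lambda c,r:np.array([205+c/6-.42,170+r/6-.42]); tb=lambda c,r:np.array([355+c/6-.42,200+(r-360)/6-.42])
def tri(ps,pt):
    f=LS(lambda X:np.r_[proj(S,X)-ps,proj(T,X)-pt],[550,0,60]); return f.x.round(1),f.fun.round(2)
print("handle top z148",tri(sb(562,38),tb(193,484)))
print("handle z148 side",atz(S,*sb(562,38),148),"top",atz(T,*tb(193,484),148))
gs=[sb(*p) for p in[(488,122),(672,140),(650,258),(465,240)]]; gt=[tb(*p) for p in[(108,415),(213,425),(205,560),(97,552)]]
print("guard side",np.array([atz(S,*p,74) for p in gs]).round(1).tolist());G=np.array([atz(T,*p,74) for p in gt])
print("guard top",G.round(1).tolist())
# ellipse extremes -> circle fits
def circ(s,pts,z,r):
    th=np.linspace(0,2*np.pi,90)
    def res(X):
        P=np.array([proj(s,[X[0]+r*np.cos(a),X[1]+r*np.sin(a),z]) for a in th])
        return np.array([P[:,0].min(),P[:,0].max(),P[:,1].min(),P[:,1].max()])-pts
    f=LS(res,[550,0],diff_step=1e-4); return f.x.round(1),f.fun.round(2)
es=lambda a,b,c,d:np.r_[sa(a,c)[0],sa(b,c)[0],sa(a,c)[1],sa(a,d)[1]]
et=lambda a,b,c,d:np.r_[ta(a,c)[0],ta(b,c)[0],ta(a,c)[1],ta(a,d)[1]]
print("lid",circ(S,es(53,340,272,472),64,55),circ(T,et(404,653,26,275),64,55))
for z in(50,60,70,80,90): print("rest",z,circ(S,es(38,316,27,202),z,60),circ(T,et(25,298,47,320),z,60))
print("bar far",tri(sa(168,256),ta(440,180)),"near",tri(sa(230,385),ta(617,113)))
for p in((168,250),(230,378)): print("bar side z95",atz(S,*sa(*p),95))
for p in((440,178),(617,112)): print("bar top z95",atz(T,*ta(*p),95))
E
```

```text
handle top z148 (array([ 491.3, -193.1,  146.6]), array([-0.66,  0.05, -0.17, -0.93]))
handle z148 side [ 492.65119368 -194.17321035  148.        ] top [ 488.87359783 -193.19760976  148.        ]
guard side [[462.1, -168.0, 74.0], [521.4, -171.9, 74.0], [518.4, -216.9, 74.0], [461.2, -213.4, 74.0]]
guard top [[522.6, -173.1, 74.0], [518.2, -220.0, 74.0], [458.0, -215.8, 74.0], [461.5, -167.6, 74.0]]
lid (array([561.7,  43.5]), array([-0.12,  0.12,  0.35, -0.31])) (array([560.9,  40.3]), array([ 0.35, -0.35,  0.42, -0.42]))
rest 50 (array([546.5, 223.1]), array([ 0.27, -0.27,  0.8 , -0.65])) (array([546.9, 206.1]), array([ 0.65, -0.65,  0.76, -0.74]))
rest 60 (array([547. , 210.2]), array([-0.06,  0.06,  0.56, -0.49])) (array([546.1, 205.2]), array([ 0.48, -0.48,  0.58, -0.57]))
rest 70 (array([547.5, 197.2]), array([-0.4 ,  0.4 ,  0.32, -0.32])) (array([545.2, 204.2]), array([ 0.3, -0.3,  0.4, -0.4]))
rest 80 (array([547.9, 184.3]), array([-0.75,  0.75,  0.07, -0.15])) (array([544.4, 203.3]), array([ 0.12, -0.12,  0.22, -0.22]))
rest 90 (array([548.4, 171.3]), array([-1.11,  1.11, -0.19,  0.02])) (array([543.6, 202.4]), array([-0.07,  0.07,  0.04, -0.04]))
bar far (array([547.4,  80.4,  88. ]), array([-0.67,  0.07, -0.09, -0.76])) near (array([574.9,   2.6,  94. ]), array([-0.09,  0.01, -0.01, -0.11]))
bar side z95 [549.16300609  76.00931229  95.        ]
bar side z95 [574.98172204   5.31112437  95.        ]
bar top z95 [545.71423597  80.21166447  95.        ]
bar top z95 [574.92801187   2.63141053  95.        ]
```

```bash
cat >> h.py <<'E'
def plan(x,y,z,yaw):
    s=state(); q=s["ee_rot"]; R=Ro.from_quat([*q[1:],q[0]])
    G=Ro.from_euler("z",yaw,degrees=True)*Ro.from_euler("x",180,degrees=True)
    d=R.inv().apply(np.array([x,y,z])-s["ee_pos"])/10; r=(R.inv()*G).as_rotvec(degrees=True)
    print("t",round(s["time_s"],2),"pos",s["ee_pos"].round(1),"rows",d.round(2).tolist(),r.round(2).tolist(),"F",s["wrist_force"].round(2),"M",s["moment"].round(2),"w",round(s["gripper_width"],1))
E
python3 - <<'E'
from h import *
plan(490.5,-193,200,-4)
E
python3 -m crank '[[[37.2,-25.1,3.0],[0,0,27.6],0.4],[[37.2,-25.1,3.0],[0,0,27.6],0.4],[[37.2,-25.1,3.0],[0,0,27.6],0.4],[[37.2,-25.1,3.0],[0,0,27.6],0.4],[[37.2,-25.1,3.0],[0,0,27.6],0.4],[[37.2,-25.1,3.0],[0,0,27.6],0.4],[[37.2,-25.1,3.0],[0,0,27.6],0.4],[[37.2,-25.1,3.0],[0,0,27.6],0.4],[[37.2,-25.1,3.0],[0,0,27.6],0.4],[[37.2,-25.1,3.0],[0,0,27.6],0.4],[[37.2,-25.1,3.0],[0,0,27.6],0.4],[[37.2,-25.1,3.0],[0,0,27.6],0.4]]' 20
python3 - <<'E'
from h import *
plan(490.5,-193,93,-4)
im=np.zeros((600,800,3),np.uint8)
a=snapshot("side")["pixels"][225:345,190:290,::-1]; im[:480,:400]=cv2.resize(a,None,fx=4,fy=4,interpolation=cv2.INTER_CUBIC)
b=snapshot("top")["pixels"][170:270,330:430,::-1]; im[:400,400:]=cv2.resize(b,None,fx=4,fy=4,interpolation=cv2.INTER_CUBIC)
cv2.imwrite("pics/a2.png",im)
E
```

```text
t 0.1 pos [ 249.9 -572.3  238. ] rows [37.23, -25.12, 3.84] [-0.09, 0.03, 27.6] F [ 0.3   0.12 -0.14] M [ 0.08 -0.05 -0.02] w 88.0
time_s: 1.3
ee_pos: [489.6, -195.3, 208.6]
ee_rot: [0.0, 0.999, -0.036, -0.001]
wrist_force: [0.1, 0.1, 0.4]
gripper_width: 52.9
gripper_force: 0.0
t 1.3 pos [ 489.6 -195.3  208.6] rows [0.09, -0.25, 11.56] [0.06, 0.06, -0.13] F [0.14 0.06 0.4 ] M [0.   0.05 0.02] w 52.9
```

View pics/a2.png

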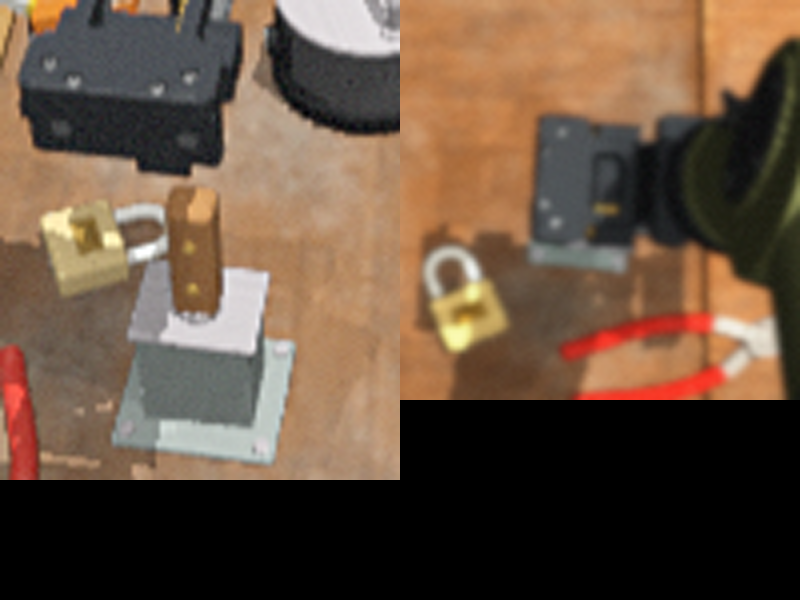

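```bash
python3 - <<'E'
from h import *
for n,c,r in(("side",190,225),("top",330,170)):
    s=snapshot(n)
    for X in([490,-195,208],[490,-195,227],[490,-195,272],[490,-195,400],[490,-193,148]): print(n,X,((proj(s,X)-[c,r])*4+([0,0] if n=="side" else [400,0])).round(0))
s=snapshot("side")
cv2.imwrite("pics/a3.png",cv2.resize(s["pixels"][60:360,80:380,::-1],(600,600),interpolation=cv2.INTER_CUBIC))
E
```

```text
side [490, -195, 208] [180. 111.]
side [490, -195, 227] [178.  79.]
side [490, -195, 272] [171.  -1.]
side [490, -195, 400] [ 149. -269.]
side [490, -193, 148] [189. 201.]
top [490, -195, 208] [654. 195.]
top [490, -195, 227] [662. 194.]
top [490, -195, 272] [682. 190.]
top [490, -195, 400] [751. 178.]
top [490, -193, 148] [627. 199.]
```

View pics/a3.png

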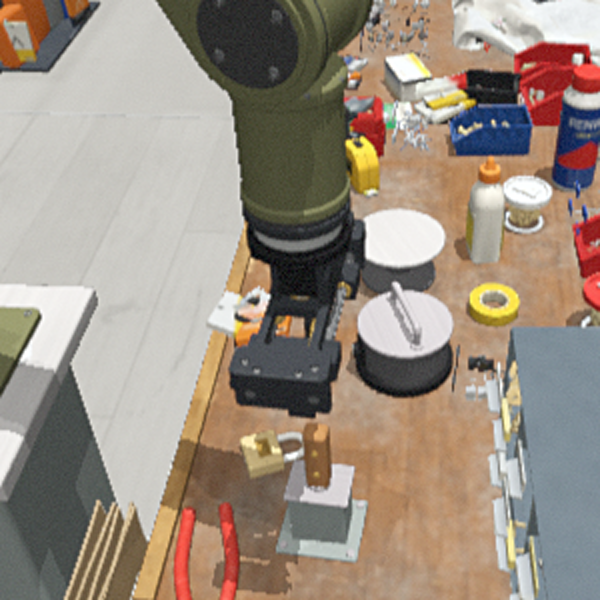

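```bash

python3 -m crank '[[[0.1,-0.2,3],[0,0,0],0.4],[[0.1,-0.2,6],[0,0,0],0.4],[[0.1,-0.2,8.5],[0,0,0],0.4],[[0.1,-0.2,10.5],[0,0,0],0.4],[[0.1,-0.2,11.5],[0,0,0],0.4],[[0.1,-0.2,11.5],[0,0,0],0.4],[[0.1,-0.2,11.5],[0,0,0],0.8],[[0.1,-0.2,11.5],[0,0,0],0.9],[[0.1,-0.2,11.5],[0,0,0],0.9],[[0.1,-0.2,11.5],[0,0,0],0.9],[[0.1,-0.2,11.5],[0,0,0],0.9],[[0.1,-0.2,11.5],[0,0,0],0.9]]' 40
python3 -c "
from h import *
plan(490.5,-193,93,-4)"
```

```text
time_s: 2.75
ee_pos: [492.1, -192.1, 94.3]
ee_rot: [0.0, 0.999, -0.035, 0.0]
wrist_force: [-0.9, 0.7, 5.1]
gripper_width: 19.6
gripper_force: 40.0
t 2.75 pos [ 492.1 -192.1   94.3] rows [-0.15, 0.1, 0.13] [0.02, -0.06, -0.0] F [-0.86  0.68  5.06] M [0.06 0.07 0.02] w 19.6
```

```bash

python3 -m crank '[[[0,0,-0.5],[0,0,0],0.9],[[0,0,-1.5],[0,0,0],0.9],[[0,0,-3],[0,0,0],0.9],[[0,0,-4.5],[0,0,0],0.9],[[0,0,-6],[0,0,0],0.9],[[0,0,-8],[0,0,0],0.9],[[0,0,-10],[0,0,0],0.9],[[0,0,-12],[0,0,0],0.9],[[0,0,-12],[0,0,0],0.9],[[0,0,-12],[0,0,0],0.9]]' 40
python3 - <<'E'
from h import *
plan(490.5,-193,93,-4)
p=state()["ee_pos"]
s=snapshot("side"); u=proj(s,p+[0,0,-55]).astype(int); print(u)
a=s["pixels"][max(0,u[1]-60):u[1]+60,u[0]-60:u[0]+60,::-1]
cv2.imwrite("pics/a4.png",cv2.resize(a,None,fx=5,fy=5,interpolation=cv2.INTER_CUBIC))
for X in([0,0,-82],[20,0,-68],[-20,0,-68]): print(((proj(s,p+X)-u+60)*5).round())
E
```

```text
time_s: 3.75
ee_pos: [491.6, -191.8, 213.8]
ee_rot: [0.0, 0.999, -0.035, 0.0]
wrist_force: [-0.6, 0.4, -2.3]
gripper_width: 19.6
gripper_force: 40.0
t 3.75 pos [ 491.6 -191.8  213.8] rows [-0.1, 0.12, 12.08] [0.01, -0.02, -0.0] F [-0.56  0.35 -2.34] M [ 0.03 -0.04  0.05] w 19.6
[237 270]
[308. 354.]
[362. 331.]
[250. 326.]
```

View pics/a4.png

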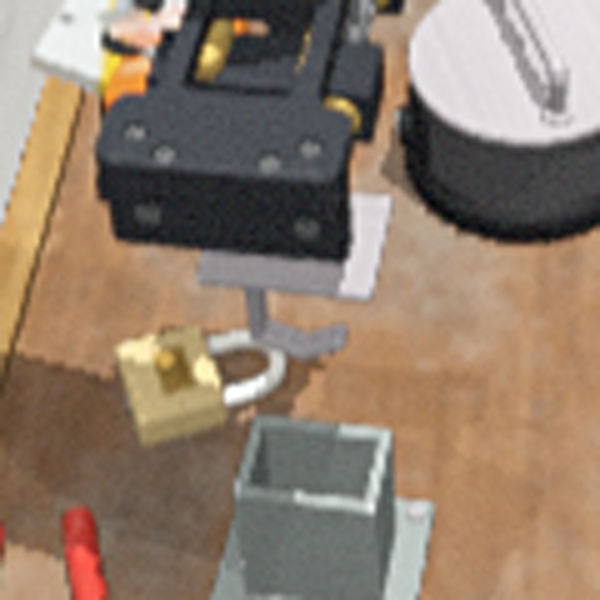

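```bash
python3 -c "
from h import *
plan(538,11,200,20.5)"
```

```text
t 3.8 pos [ 491.1 -191.7  213.1] rows [3.26, -20.54, 1.32] [-0.03, 0.07, -24.5] F [ 0.19 -0.14 -1.68] M [0.04 0.02 0.02] w 20.0
```

```bash

python3 -m crank '[[[0.5,-3,0.2],[0,0,-5],0.9],[[1,-6,0.4],[0,0,-9],0.9],[[1.5,-9,0.6],[0,0,-13],0.9],[[2,-12,0.8],[0,0,-16],0.9],[[2.5,-15,1],[0,0,-20],0.9],[[2.9,-18,1.2],[0,0,-22.5],0.9],[[3.2,-20,1.3],[0,0,-24.5],0.9],[[3.25,-20.55,1.3],[0,0,-24.5],0.9],[[3.25,-20.55,1.3],[0,0,-24.5],0.9],[[3.25,-20.55,1.3],[0,0,-24.5],0.9]]' 40
python3 - <<'E'
from h import *
plan(538,11,149.3,20.5)
p=state()["ee_pos"]
im=np.zeros((600,800,3),np.uint8)
for n,c,k,o in(("side",(205,130),5,0),):
    s=snapshot(n); a=s["pixels"][c[1]:c[1]+120,c[0]:c[0]+160,::-1]; im=cv2.resize(a,(800,600),interpolation=cv2.INTER_CUBIC)
    f=lambda X:((proj(s,X)-c)*5).round()
    print("saddle",f(p+[0,0,-70]),"bar ends",f([561.2-.35*34,41.2+.937*34,91]),f([561.2+.35*34,41.2-.937*34,91]),"lid c z65",f([561.2,41.2,65]))
cv2.imwrite("pics/a5.png",im)
E
```

```text
time_s: 4.8
ee_pos: [537.9, 9.0, 200.2]
ee_rot: [0.001, 0.984, 0.177, -0.001]
wrist_force: [1.1, 0.1, -1.9]
gripper_width: 19.8
gripper_force: 40.0
t 4.8 pos [537.9   9.  200.2] rows [0.09, -0.19, 5.09] [0.05, 0.11, -0.15] F [ 1.08  0.06 -1.95] M [-0.06  0.03 -0.02] w 19.8
saddle [330. 393.] bar ends [363. 367.] [410. 463.] lid c z65 [385. 456.]
```

View pics/a5.png

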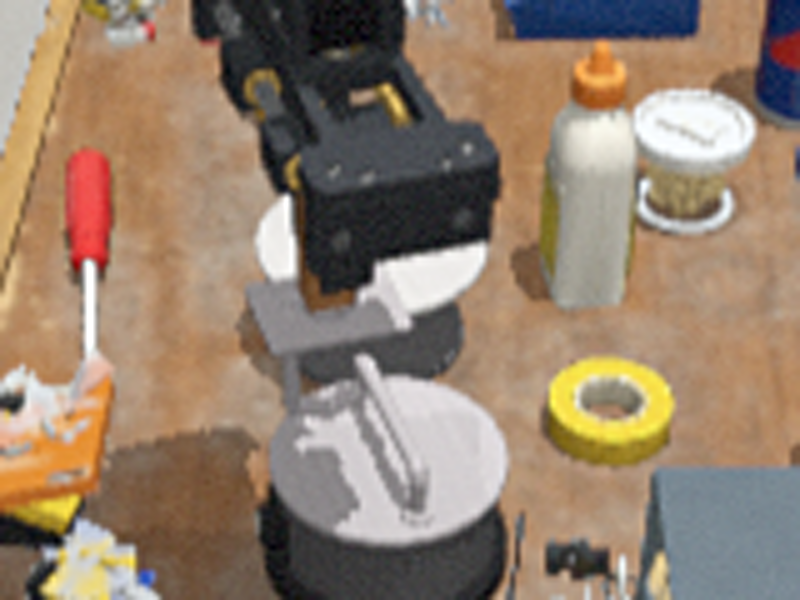

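```bash

python3 -m crank '[[[0.1,-0.2,1],[0,0,0],0.9],[[0.1,-0.2,2],[0,0,0],0.9],[[0.1,-0.2,3],[0,0,0],0.9],[[0.1,-0.2,3.8],[0,0,0],0.9],[[0.1,-0.2,4.4],[0,0,0],0.9],[[0.1,-0.2,4.8],[0,0,0],0.9],[[0.1,-0.2,5.05],[0,0,0],0.9],[[0.1,-0.2,5.05],[0,0,0],0.9],[[0.1,-0.2,5.05],[0,0,0],0.9]]' 40
python3 - <<'E'
from h import *
plan(538,11,149.5,20.5)
p=state()["ee_pos"]
s=snapshot("side"); c=(245,180); a=s["pixels"][c[1]:c[1]+75,c[0]:c[0]+100,::-1]; im=cv2.resize(a,(800,600),interpolation=cv2.INTER_CUBIC)
f=lambda X:((proj(s,X)-c)*8).round()
print("saddle",f(p+[0,0,-70]),"tip",f(p+[16*.937,16*.35,-68]),"bar ends",f([561.2-.35*34,41.2+.937*34,91]),f([561.2+.35*34,41.2-.937*34,91]))
cv2.imwrite("pics/a6.png",im)
E
```

```text
time_s: 5.75
ee_pos: [539.0, 13.1, 150.4]
ee_rot: [0.0, 0.984, 0.178, 0.0]
wrist_force: [-0.3, -0.1, -1.5]
gripper_width: 19.4
gripper_force: 40.0
t 5.75 pos [539.   13.1 150.4] rows [-0.16, 0.16, 0.09] [0.01, -0.03, -0.0] F [-0.31 -0.14 -1.55] M [ 0.01 -0.01  0.03] w 19.4
saddle [213. 355.] tip [268. 338.] bar ends [261. 187.] [337. 341.]
```

View pics/a6.png

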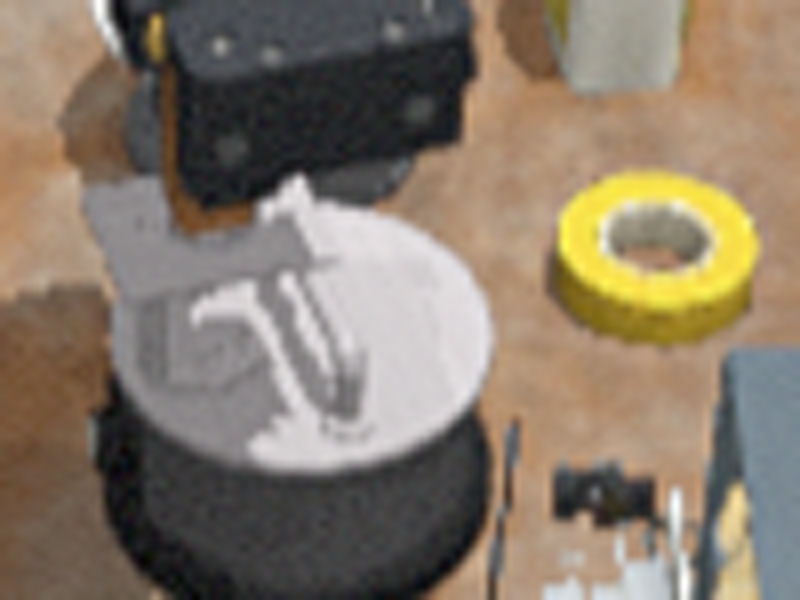

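```bash

python3 -m crank '[[[0.4,0,0.1],[0,0,0],0.9],[[0.9,0,0.1],[0,0,0],0.9],[[1.4,0,0.1],[0,0,0],0.9],[[1.8,0,0.1],[0,0,0],0.9]]' 40
python3 -m crank '[[[0.4,0,0],[0,0,0],0.9],[[0.8,0,0],[0,0,0],0.9],[[1.2,0,0],[0,0,0],0.9],[[1.2,0,0],[0,0,0],0.9],[[1.2,0,-0.4],[0,0,0],0.9],[[1.2,0,-0.6],[0,0,0],0.9],[[1.2,0,-0.6],[0,0,0],0.9],[[1.2,0,-0.6],[0,0,0],0.9],[[1.2,0,-0.6],[0,0,0],0.9]]' 40
python3 -c "
from h import *
plan(538,11,149.5,20.5)"
```

```text
time_s: 6.2
ee_pos: [556.4, 19.7, 149.3]
ee_rot: [-0.0, 0.984, 0.178, 0.0]
wrist_force: [0.4, 0.0, -1.4]
gripper_width: 19.6
gripper_force: 40.0
time_s: 7.1
ee_pos: [566.8, 23.4, 155.2]
ee_rot: [0.0, 0.984, 0.178, -0.0]
wrist_force: [-0.4, 0.0, -1.8]
gripper_width: 19.6
gripper_force: 40.0
t 7.1 pos [566.8  23.4 155.2] rows [-3.13, 0.16, 0.57] [0.01, 0.01, -0.01] F [-0.43  0.02 -1.83] M [ 0.05 -0.02  0.05] w 19.6
```

```bash
cat > r.py <<'E'
from h import *
F=[]
for i in range(6): # each camera call = 0.05 s and new reading
    snapshot("side"); s=state(); F.append(np.r_[s["wrist_force"],s["moment"]])
print("t",round(s["time_s"],2),s["ee_pos"].round(2),"F mean",np.mean(F,0).round(3),"sd",np.std(F,0).round(2))
E
python3 r.py
python3 -m crank '[[[0,0,-0.2],[0,0,0],0.9],[[0,0,-0.4],[0,0,0],0.9],[[0,0,-0.4],[0,0,0],0.9],[[0,0,-0.4],[0,0,0],0.9]]'
python3 -m crank '[[[0,0,-0.1],[0,0,0],0.9],[[0,0,-0.2],[0,0,0],0.9],[[0,0,-0.2],[0,0,0],0.9],[[0,0,-0.2],[0,0,0],0.9]]'
python3 -m crank '[[[0,0,-0.1],[0,0,0],0.9],[[0,0,-0.2],[0,0,0],0.9],[[0,0,-0.2],[0,0,0],0.9],[[0,0,-0.2],[0,0,0],0.9]]'
python3 r.py
```

```text
t 7.4 [566.83  23.54 155.15] F mean [-0.029  0.57  -1.469 -0.009  0.01  -0.012] sd [0.59 0.5  0.6  0.03 0.02 0.03]
time_s: 7.8
ee_pos: [567.0, 23.5, 159.3]
ee_rot: [0.0, 0.984, 0.178, 0.0]
wrist_force: [-0.1, -0.7, -1.3]
gripper_width: 19.6
gripper_force: 40.0
time_s: 8.2
ee_pos: [566.5, 23.6, 160.9]
ee_rot: [-0.0, 0.984, 0.178, -0.0]
wrist_force: [-0.3, 0.2, -5.6]
gripper_width: 20.0
gripper_force: 40.0
time_s: 8.6
ee_pos: [566.9, 23.5, 163.3]
ee_rot: [0.0, 0.984, 0.178, 0.0]
wrist_force: [-0.3, -0.8, -5.5]
gripper_width: 19.6
gripper_force: 40.0
t 8.9 [566.89  23.49 163.22] F mean [ 3.45e-01 -5.35e-01 -5.29e+00 -2.00e-03  3.00e-03  2.60e-02] sd [0.35 0.49 0.53 0.02 0.02 0.03]
```

```bash
sed -i 's/range(6)/range(16)/' r.py; python3 r.py
python3 -m crank '[[[0,0,0.3],[0,0,0],0.9],[[0,0,0.5],[0,0,0],0.9],[[0,-0.8,0.5],[0,0,0],0.9],[[0,-1.7,0.5],[0,0,0],0.9],[[0,-2.6,0.5],[0,0,0],0.9],[[0,-3.4,0.5],[0,0,0],0.9],[[0,-3.9,0.5],[0,0,0],0.9],[[0,-3.9,0.5],[0,0,0],0.9],[[0,-3.9,0.3],[0,0,0],0.9],[[0,-3.9,0.1],[0,0,0],0.9],[[0,-3.9,0],[0,0,0],0.9],[[0,-3.9,0],[0,0,0],0.9]]'
python3 r.py
```

```text
t 9.7 [566.91  23.5  163.22] F mean [ 2.580e-01 -2.060e-01 -5.244e+00 -5.000e-02 -2.500e-02  3.000e-03] sd [0.6  0.48 0.47 0.04 0.03 0.03]
time_s: 10.9
ee_pos: [553.3, 59.4, 163.2]
ee_rot: [0.0, 0.984, 0.177, -0.0]
wrist_force: [0.2, -1.5, -4.7]
gripper_width: 20.0
gripper_force: 40.0
t 11.7 [553.19  60.1  163.21] F mean [ 0.12  -0.73  -4.427 -0.149 -0.061  0.006] sd [0.63 0.44 0.39 0.03 0.03 0.04]
```

```bash

python3 -m crank '[[[0,0,0.3],[0,0,0],0.9],[[0,0,0.5],[0,0,0],0.9],[[0,0.8,0.5],[0,0,0],0.9],[[0,1.6,0.5],[0,0,0],0.9],[[0,2.3,0.5],[0,0,0],0.9],[[0,2.6,0.5],[0,0,0],0.9],[[0,2.6,0.5],[0,0,0],0.9],[[0,2.6,0.3],[0,0,0],0.9],[[0,2.6,0.1],[0,0,0],0.9],[[0,2.6,-0.2],[0,0,0],0.9],[[0,2.6,-0.4],[0,0,0],0.9],[[0,2.6,-0.4],[0,0,0],0.9]]'
python3 r.py
python3 -m crank '[[[0,0,-0.1],[0,0,0],0.9],[[0,0,-0.3],[0,0,0],0.9],[[0,0,-0.5],[0,0,0],0.9],[[0,0,-0.7],[0,0,0],0.9],[[0,0,-0.9],[0,0,0],0.9],[[0,0,-0.9],[0,0,0],0.9],[[0,0,-0.9],[0,0,0],0.9],[[0,0,-0.9],[0,0,0],0.9]]'
python3 r.py
python3 - <<'E'
from h import *
p=state()["ee_pos"]
s=snapshot("side"); c=(245,170); a=s["pixels"][c[1]:c[1]+75,c[0]:c[0]+100,::-1]; im=cv2.resize(a,(800,600),interpolation=cv2.INTER_CUBIC)
# predicted flange rim outline if level, flange top
x0=p+[0,0,-70.3]; L=x0+5.7*np.array([-.35,.937,0]); print(L-[0,0,31])
for n,(X,Y) in dict(xp=(55,0),yp=(0,55),xm=(-55,0),ym=(0,-55)).items():
    w=L+np.array([.937,.35,0])*X+np.array([-.35,.937,0])*Y+[0,0,-26]; print(n,((proj(s,w)-c)*8).round())
cv2.imwrite("pics/a7.png",im)
E
```

```text
time_s: 12.9
ee_pos: [562.4, 35.9, 167.4]
ee_rot: [0.0, 0.984, 0.178, 0.0]
wrist_force: [-0.2, 0.7, -5.4]
gripper_width: 20.2
gripper_force: 40.0
t 13.7 [562.32  35.71 167.2 ] F mean [-4.80e-02  2.99e-01 -5.75e+00  1.50e-02 -0.00e+00 -5.00e-03] sd [0.48 0.47 0.51 0.03 0.04 0.03]
time_s: 14.5
ee_pos: [562.2, 35.7, 176.1]
ee_rot: [0.0, 0.984, 0.178, -0.0]
wrist_force: [-0.1, 0.8, -5.8]
gripper_width: 19.2
gripper_force: 40.0
t 15.3 [562.32  35.7  176.22] F mean [-7.400e-02 -1.970e-01 -5.654e+00  1.900e-02  1.000e-03  9.000e-03] sd [0.63 0.48 0.36 0.03 0.02 0.03]
[560.32700824  41.04233352  74.92339794]
xp [476. 333.]
yp [235. 252.]
xm [107. 411.]
ym [357. 502.]
```

View pics/a7.png

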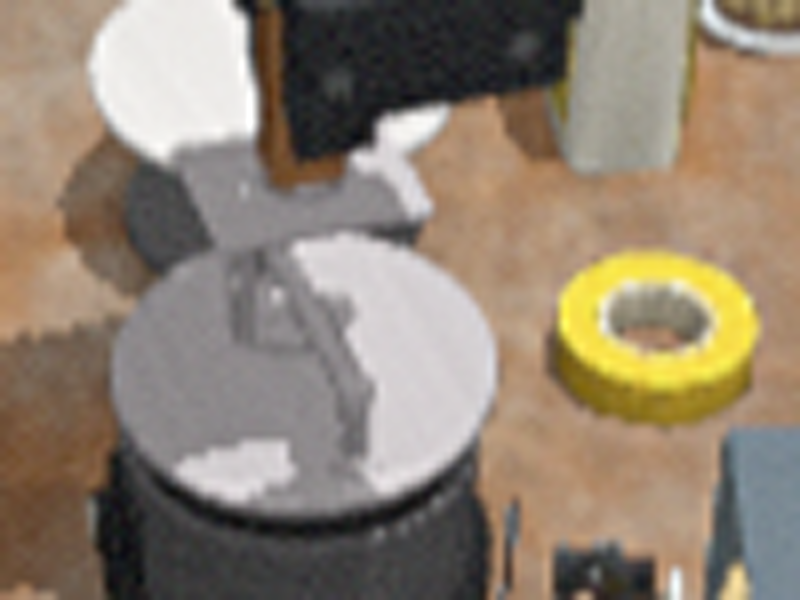

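```bash
cat > tilt.py <<'E'
from h import *
import pickle
from scipy.optimize import least_squares as LS
def rim(s,pose,zt):
    # pose x,y,tx,ty about point (x,y,zt) ; ring r=55
    th=np.linspace(0,2*np.pi,73)[:-1]
    R=Ro.from_rotvec([pose[2],pose[3],0]).as_matrix()
    return np.array([proj(s,np.array([pose[0],pose[1],zt])+R@[55*np.cos(a),55*np.sin(a),0]) for a in th])
def fit(s,pts,zt,tilt=True):
    import numpy as np
    def res(q):
        P=rim(s,[*q,*( [0,0][:4-len(q)] )],zt); P=np.vstack([P,P[:1]])
        out=[]
        for p in pts:
            A,B=P[:-1],P[1:]; n=np.c_[(B-A)[:,1],-(B-A)[:,0]]; n/=np.linalg.norm(n,axis=1)[:,None]
            i=np.argmin(np.linalg.norm((A+B)/2-p,axis=1)); out.append((p-A[i])@n[i])
        return np.array(out)
    f=LS(res,[560,41]+([0,0] if tilt else []),diff_step=1e-3,x_scale=[10,10]+([.05,.05] if tilt else [])); return f.x.round(3),np.std(f.fun).round(3)
def edges(s,c,rng=(0.8,1.2),n=72):
    # strongest radial gradient near predicted ring
    g=cv2.GaussianBlur(cv2.cvtColor(s["pixels"],cv2.COLOR_RGB2GRAY).astype(np.float32),(0,0),.8)
    return g
E
python3 - <<'E'
from tilt import *
S=pickle.load(open("side0.pkl","rb"))
s=snapshot("side"); pickle.dump({k:np.array(v) for k,v in s.items()},open("side1.pkl","wb"))
t=snapshot("top"); pickle.dump({k:np.array(v) for k,v in t.items()},open("top1.pkl","wb"))
now=np.array([(497,365),(480,430),(440,480),(380,508),(310,517),(250,507),(190,478),(150,440),(122,400),(112,360),(120,330),(150,290),(190,258),(350,232),(420,255),(470,300)])/8+[244.56,169.56]
e=np.array([(340,371),(53,371),(196,472),(196,272)])
sea=lambda c,r:np.array([250+c/6-.42,160+r/6-.42])
print(fit(s,now,80))
im=np.zeros((600,800,3),np.uint8)
im[:300,:400]=cv2.resize(S["pixels"][190:265,245:345,::-1],(400,300),interpolation=cv2.INTER_CUBIC)
im[:300,400:]=cv2.resize(s["pixels"][185:260,245:345,::-1],(400,300),interpolation=cv2.INTER_CUBIC)
T=pickle.load(open("top0.pkl","rb"))
im[300:,:400]=cv2.resize(T["pixels"][165:240,250:350,::-1],(400,300),interpolation=cv2.INTER_CUBIC)
im[300:,400:]=cv2.resize(t["pixels"][165:240,250:350,::-1],(400,300),interpolation=cv2.INTER_CUBIC)
cv2.imwrite("pics/a8.png",im)
E
```

```text
(array([5.63186e+02, 4.52230e+01, 9.20000e-02, 3.00000e-02]), np.float64(0.384))
```

View pics/a8.png

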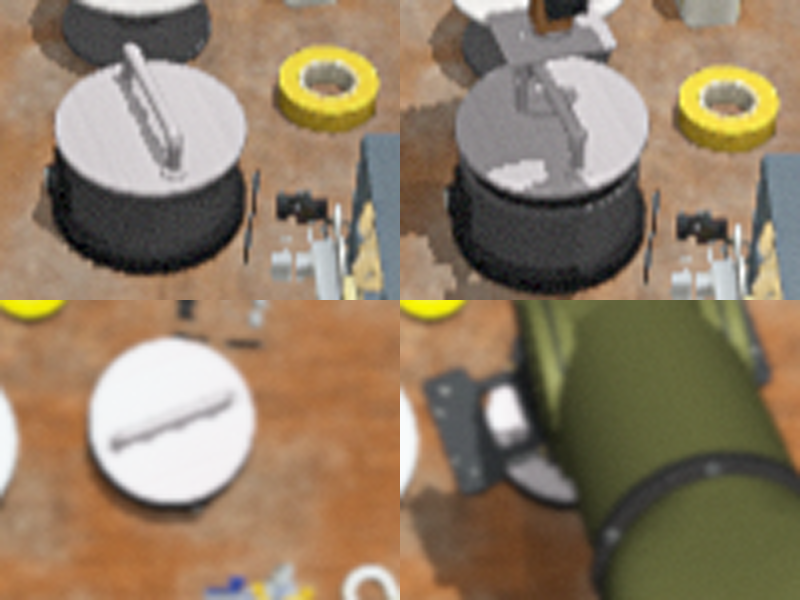

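```bash
cat > tilt2.py <<'E'
from h import *
import pickle,sys
from scipy.optimize import least_squares as LS
def outline(s,x,y,z,tx,ty,ang):  # z: flange underside centre; tilt about bar height; radial distance from image centre per angle
    th=np.linspace(0,2*np.pi,181)[:-1]; R=Ro.from_rotvec([tx,ty,0]).as_matrix(); c=np.array([x,y,z+31.])
    P=[proj(s,c+R@[55*np.cos(a),55*np.sin(a),h-31]) for h in(0,5) for a in th]
    H=cv2.convexHull(np.array(P,np.float32))[:,0]; return H
def analyse(s,x0,y0,z):
    s={k:np.asarray(v) for k,v in s.items()}
    g=cv2.GaussianBlur(s["pixels"].astype(np.float32),(0,0),.7)
    o=proj(s,[x0,y0,z+2.5]); pts=[]
    H=outline(s,x0,y0,z,0,0,None)
    for a in np.radians(np.arange(0,360,4)):
        d=np.array([np.cos(a),np.sin(a)])
        r0=next(r for r in np.arange(5,45,.1) if cv2.pointPolygonTest(H.reshape(-1,1,2),tuple(map(float,o+r*d)),False)<0)
        rr=np.arange(r0-4,r0+4,.1); q=(o+rr[:,None]*d).astype(np.float32)
        v=np.stack([cv2.remap(g[:,:,k],q[:,0].copy(),q[:,1].copy(),cv2.INTER_LINEAR)[:,0] for k in range(3)],1)
        dv=v[10:]-v[:-10]; col=(dv[:,2]-0)  # blue drops: grey lid -> wood or black
        i=np.argmin(col)
        if col[i]<-25: pts.append(q[i+5])
    pts=np.array(pts,float)
    def res(p):
        H=outline(s,p[0],p[1],z,p[2],p[3],None).reshape(-1,1,2).astype(np.float32)
        return [cv2.pointPolygonTest(H,tuple(map(float,p)),True) for p in pts]
    f=LS(res,[x0,y0,0,0],loss="soft_l1",f_scale=.3,diff_step=1e-3,x_scale=[10,10,.1,.1])
    t=f.x[2:]; u=np.array([.937,.35]); v=np.array([-.35,.937])
    print("centre",f.x[:2].round(1),"tilt about lid x (+ = -y side... y up)",round(t@u,3),"about lid y",round(t@v,3),"n",len(pts),"med|res|",np.median(np.abs(res(f.x))).round(2))
if __name__=="__main__":
    analyse(snapshot("side"),*map(float,sys.argv[1:4]))
E
python3 - <<'E'
from tilt2 import *
analyse(pickle.load(open("side0.pkl","rb")),561,42,60)
analyse(pickle.load(open("side1.pkl","rb")),561,42,75)
E
```

```text
centre [561.4  45.9] tilt about lid x (+ = -y side... y up) -0.014 about lid y 0.009 n 86 med|res| 0.19
centre [560.6  46.5] tilt about lid x (+ = -y side... y up) 0.018 about lid y -0.046 n 77 med|res| 0.19
```

```bash

python3 -m crank '[[[0,0,0.2],[0,0,0],0.9],[[0,0,0.5],[0,0,0],0.9],[[0,0,0.8],[0,0,0],0.9],[[0,0,1.0],[0,0,0],0.9],[[0,0,1.2],[0,0,0],0.9],[[0,0,1.4],[0,0,0],0.9],[[0,0,1.6],[0,0,0],0.9],[[0,0,1.8],[0,0,0],0.9],[[0,0,1.9],[0,0,0],0.9],[[0,0,1.9],[0,0,0],0.9]]'
```

```text
time_s: 16.45
ee_pos: [562.7, 35.7, 157.5]
ee_rot: [0.0, 0.984, 0.178, 0.0]
wrist_force: [0.3, -0.2, -2.3]
gripper_width: 19.7
gripper_force: 40.0
```

```bash
python3 - <<'E'
import pickle,numpy as np
for n in("side0.pkl","side1.pkl"):
    p=pickle.load(open(n,"rb"))["pixels"]
    for c in(290,296,276):
        print(n,c,"rows196-212 blue",p[196:214,c,2].tolist() if c!=276 else "","| 222-246",p[224:246,c,2].tolist())
E
```

```text
side0.pkl 290 rows196-212 blue [74, 74, 68, 71, 71, 74, 70, 72, 64, 74, 171, 208, 216, 213, 211, 212, 213, 214] | 222-246 [172, 170, 169, 163, 168, 181, 185, 182, 193, 191, 176, 198, 212, 178, 93, 55, 51, 65, 66, 66, 64, 62]
side0.pkl 296 rows196-212 blue [73, 71, 65, 68, 72, 87, 95, 102, 101, 98, 97, 111, 174, 209, 214, 212, 209, 209] | 222-246 [212, 211, 210, 210, 209, 210, 209, 211, 211, 213, 204, 162, 93, 52, 49, 59, 68, 63, 65, 66, 68, 67]
side0.pkl 276 rows196-212 blue  | 222-246 [210, 210, 209, 207, 208, 206, 207, 208, 210, 204, 208, 211, 215, 180, 101, 57, 53, 58, 62, 57, 52, 50]
side1.pkl 290 rows196-212 blue [143, 136, 113, 162, 208, 215, 212, 208, 209, 213, 212, 215, 212, 212, 214, 214, 210, 212] | 222-246 [124, 126, 130, 167, 189, 168, 155, 157, 140, 86, 36, 13, 35, 71, 64, 61, 58, 70, 72, 66, 69, 67]
side1.pkl 296 rows196-212 blue [198, 141, 73, 66, 79, 153, 203, 215, 210, 206, 207, 207, 211, 213, 212, 211, 213, 211] | 222-246 [209, 210, 207, 209, 219, 213, 170, 87, 23, 30, 68, 73, 75, 67, 68, 74, 71, 71, 63, 75, 65, 68]
side1.pkl 276 rows196-212 blue  | 222-246 [141, 193, 208, 206, 207, 211, 220, 194, 150, 113, 66, 24, 44, 68, 66, 56, 60, 65, 61, 61, 61, 52]
```

```bash

python3 -m crank '[[[0,0.2,0],[0,0,0],0.9],[[0,0.45,0],[0,0,0],0.9],[[0,0.45,0],[0,0,0],0.9],[[0,0.45,-0.2],[0,0,0],0.9],[[0,0.45,-0.35],[0,0,0],0.9],[[0,0.45,-0.5],[0,0,0],0.9],[[0,0.45,-0.8],[0,0,0],0.9],[[0,0.45,-1.1],[0,0,0],0.9],[[0,0.45,-1.5],[0,0,0],0.9],[[0,0.45,-1.9],[0,0,0],0.9],[[0,0.45,-1.9],[0,0,0],0.9],[[0,0.45,-1.9],[0,0,0],0.9]]'
python3 -m crank '[[[0,0,0],[0,0,0],0.9],[[0,0,0],[0,0,0],0.9],[[0,0,0],[0,0,0],0.9]]'
python3 - <<'E'
from h import *
print(state()["ee_pos"])
s=snapshot("side"); p=s["pixels"]; pickle=__import__("pickle"); pickle.dump({k:np.array(v) for k,v in s.items()},open("side2.pkl","wb"))
for c in(290,296,276): print(c,p[194:206,c,2].tolist() if c!=276 else "",p[224:240,c,2].tolist())
Q={n:pickle.load(open(n,"rb"))["pixels"].astype(float) for n in("side0.pkl","side1.pkl","side2.pkl")}
def edge(col,lo,hi,th,rising):  # subpixel threshold crossing
    for i in (range(lo,hi) if rising else range(hi,lo,-1)):
        a,b=(col[i],col[i+1]) if rising else (col[i],col[i-1])
        if a<th<=b: return (i+(th-a)/(b-a)) if rising else (i-(th-a)/(b-a))
for c in range(286,304,3):
    r=[]
    for n in Q:
        b=Q[n][:,c,2]; r+= [edge(b,196,215,150,True),edge(b,222,240,120,False)]
    print(c,[None if v is None else round(v,1) for v in r])
E
```

```text
time_s: 17.65
ee_pos: [563.9, 31.5, 176.4]
ee_rot: [0.0, 0.984, 0.178, 0.0]
wrist_force: [-0.8, 0.7, -5.9]
gripper_width: 19.7
gripper_force: 40.0
time_s: 17.95
ee_pos: [563.8, 31.5, 176.1]
ee_rot: [0.0, 0.984, 0.178, -0.0]
wrist_force: [0.3, -0.2, -5.8]
gripper_width: 19.7
gripper_force: 40.0
[563.79617229  31.51992164 176.06338357]
290 [143, 141, 141, 140, 140, 125, 95, 170, 208, 213, 208, 209] [136, 133, 141, 192, 203, 207, 187, 157, 128, 68, 35, 28, 51, 71, 68, 59]
296 [219, 214, 181, 153, 128, 85, 78, 84, 127, 198, 213, 209] [208, 206, 207, 206, 216, 207, 160, 64, 23, 39, 61, 69, 67, 67, 67, 64]
276  [135, 141, 188, 205, 210, 206, 216, 221, 190, 119, 44, 22, 39, 68, 70, 58]
286 [np.float64(204.8), np.float64(238.5), np.float64(198.7), np.float64(233.1), np.float64(200.1), np.float64(232.8)]
289 [np.float64(205.6), np.float64(237.8), np.float64(198.5), np.float64(232.4), np.float64(200.5), np.float64(232.3)]
292 [np.float64(206.3), np.float64(237.2), np.float64(199.6), np.float64(232.0), np.float64(201.4), np.float64(231.5)]
295 [np.float64(207.3), np.float64(236.2), np.float64(200.5), np.float64(231.0), np.float64(201.8), np.float64(230.7)]
298 [np.float64(208.6), np.float64(234.6), np.float64(201.9), np.float64(229.6), np.float64(203.3), np.float64(229.1)]
301 [np.float64(210.8), np.float64(232.4), np.float64(203.8), np.float64(227.4), np.float64(204.8), np.float64(227.3)]
```

```bash

python3 -m crank '[[[0,0,-0.1],[0,0,0],0.9],[[0,0,-0.3],[0,0,0],0.9],[[0,0,-0.6],[0,0,0],0.9],[[0,0,-0.9],[0,0,0],0.9],[[0,0,-1.2],[0,0,0],0.9],[[0,0,-1.5],[0,0,0],0.9],[[0,0,-1.8],[0,0,0],0.9],[[0,0,-2.1],[0,0,0],0.9],[[0,0,-2.35],[0,0,0],0.9],[[0,0,-2.5],[0,0,0],0.9],[[0,0,-2.5],[0,0,0],0.9],[[0,0,-2.5],[0,0,0],0.9]]'
python3 -m crank '[[[0,0,0],[0,0,0],0.9],[[0,0,0],[0,0,0],0.9],[[0,0,0],[0,0,0],0.9],[[0,0,0],[0,0,0],0.9],[[0,0,0],[0,0,0],0.9],[[0,0,0],[0,0,0],0.9]]'
python3 - <<'E'
from h import *
import pickle
p=state()["ee_pos"];print(p)
S=pickle.load(open("side0.pkl","rb"));s=snapshot("side")
pickle.dump({k:np.array(v) for k,v in s.items()},open("side3.pkl","wb"))
def edge(col,lo,hi,th,r):
    for i in (range(lo,hi) if r else range(hi,lo,-1)):
        a,b=(col[i],col[i+1]) if r else (col[i],col[i-1])
        if a<th<=b: return (i+(th-a)/(b-a)) if r else (i-(th-a)/(b-a))
for c in range(286,304,3):
    a=S["pixels"][:,c,2].astype(float); b=s["pixels"][:,c,2].astype(float)
    print(c,[edge(a,196,215,150,True),edge(a,222,240,120,False),edge(b,186,207,150,True),edge(b,212,233,120,False)])
for Y in(55,-55): # expected rise of rim back/front for 25+15 mm
    X=np.array([561.,41+Y,64]); print(Y,proj(S,X)-proj(S,X+[0,0,p[2]-161.3]))
E
```

```text
time_s: 19.2
ee_pos: [563.8, 31.5, 201.1]
ee_rot: [0.0, 0.984, 0.178, -0.0]
wrist_force: [0.3, -0.2, -6.4]
gripper_width: 19.5
gripper_force: 40.0
time_s: 19.8
ee_pos: [563.9, 31.5, 201.2]
ee_rot: [0.0, 0.984, 0.178, -0.0]
wrist_force: [0.0, 0.7, -5.1]
gripper_width: 19.5
gripper_force: 40.0
[563.87405435  31.50710101 201.19785775]
286 [np.float64(204.83333333333334), np.float64(238.50632911392404), np.float64(191.25806451612902), np.float64(224.25)]
289 [np.float64(205.6090909090909), np.float64(237.80519480519482), np.float64(192.16981132075472), np.float64(223.7)]
292 [np.float64(206.28985507246378), np.float64(237.15873015873015), np.float64(192.8148148148148), np.float64(223.35593220338984)]
295 [np.float64(207.2753623188406), np.float64(236.20634920634922), np.float64(193.58415841584159), np.float64(222.56962025316454)]
298 [np.float64(208.61904761904762), np.float64(234.6086956521739), np.float64(194.67164179104478), np.float64(221.0677966101695)]
301 [np.float64(210.8181818181818), np.float64(232.44871794871796), np.float64(196.4189189189189), np.float64(219.07407407407408)]
55 [-0.24512996 13.0106673 ]
-55 [-0.2150545  13.26864387]
```

```bash

python3 -m crank '[[[0.03,-0.1,0],[0,0,0],0.9],[[0.11,-0.4,0],[0,0,0],0.9],[[0.25,-0.9,0],[0,0,0],0.9],[[0.42,-1.5,0],[0,0,0],0.9],[[0.59,-2.1,0],[0,0,0],0.9],[[0.76,-2.7,0],[0,0,0],0.9],[[0.93,-3.3,0],[0,0,0],0.9],[[1.1,-3.9,0],[0,0,0],0.9],[[1.26,-4.5,0],[0,0,0],0.9],[[1.43,-5.1,0],[0,0,0],0.9],[[1.6,-5.7,0],[0,0,0],0.9],[[1.77,-6.3,0],[0,0,0],0.9]]'
python3 -m crank '[[[0.17,-0.6,0],[0,0,0],0.9],[[0.34,-1.2,0],[0,0,0],0.9],[[0.5,-1.8,0],[0,0,0],0.9],[[0.67,-2.4,0],[0,0,0],0.9],[[0.84,-3.0,0],[0,0,0],0.9],[[1.01,-3.6,0],[0,0,0],0.9],[[1.18,-4.2,0],[0,0,0],0.9],[[1.35,-4.8,0],[0,0,0],0.9],[[1.51,-5.4,0],[0,0,0],0.9],[[1.65,-5.9,0],[0,0,0],0.9],[[1.77,-6.3,0],[0,0,0],0.9],[[1.88,-6.7,0],[0,0,0],0.9]]'
python3 -c "
from h import *
plan(550,196.1,201,20.5)"
```

```text
time_s: 21.05
ee_pos: [558.4, 97.2, 201.2]
ee_rot: [0.0, 0.984, 0.178, 0.0]
wrist_force: [0.1, -0.4, -6.0]
gripper_width: 19.6
gripper_force: 40.0
time_s: 22.25
ee_pos: [552.6, 166.3, 201.2]
ee_rot: [0.0, 0.984, 0.178, 0.0]
wrist_force: [-0.4, -0.7, -5.3]
gripper_width: 19.7
gripper_force: 40.0
t 22.25 pos [552.6 166.3 201.2] rows [0.8, -2.88, 0.02] [0.01, 0.0, -0.01] F [-0.38 -0.68 -5.34] M [-0.01 -0.04  0.03] w 19.7
```

```bash

python3 -m crank '[[[0.14,-0.5,0],[0,0,0],0.9],[[0.28,-1.0,0],[0,0,0],0.9],[[0.42,-1.5,0],[0,0,0],0.9],[[0.56,-2.0,0],[0,0,0],0.9],[[0.68,-2.4,0],[0,0,0],0.9],[[0.76,-2.7,0],[0,0,0],0.9],[[0.8,-2.85,0],[0,0,0],0.9],[[0.8,-2.85,0],[0,0,0],0.9],[[0.8,-2.85,0],[0,0,0],0.9],[[0.8,-2.85,0],[0,0,0],0.9]]'
python3 -m crank '[[[0,0,0.1],[0,0,0],0.9],[[0,0,0.3],[0,0,0],0.9],[[0,0,0.5],[0,0,0],0.9],[[0,0,0.7],[0,0,0],0.9],[[0,0,0.9],[0,0,0],0.9],[[0,0,1.1],[0,0,0],0.9],[[0,0,1.3],[0,0,0],0.9],[[0,0,1.5],[0,0,0],0.9],[[0,0,1.6],[0,0,0],0.9],[[0,0,1.6],[0,0,0],0.9]]'
python3 -m crank '[[[0,0,0.1],[0,0,0],0.9],[[0,0,0.2],[0,0,0],0.9],[[0,0,0.3],[0,0,0],0.9],[[0,0,0.4],[0,0,0],0.9],[[0,0,0.4],[0,0,0],0.9]]'
python3 -m crank '[[[0,0,0.1],[0,0,0],0.9],[[0,0,0.2],[0,0,0],0.9],[[0,0,0.3],[0,0,0],0.9],[[0,0,0.4],[0,0,0],0.9],[[0,0,0.4],[0,0,0],0.9]]'
python3 -m crank '[[[0,0,0.1],[0,0,0],0.9],[[0,0,0.2],[0,0,0],0.9],[[0,0,0.3],[0,0,0],0.9],[[0,0,0.3],[0,0,0],0.9]]'
```

```text
time_s: 23.25
ee_pos: [550.1, 195.1, 201.2]
ee_rot: [0.0, 0.984, 0.178, -0.0]
wrist_force: [-0.0, -0.1, -5.8]
gripper_width: 19.7
gripper_force: 40.0
time_s: 24.25
ee_pos: [550.0, 195.5, 185.0]
ee_rot: [0.0, 0.984, 0.178, -0.0]
wrist_force: [-0.3, 0.0, -5.6]
gripper_width: 19.8
gripper_force: 40.0
time_s: 24.75
ee_pos: [549.9, 195.5, 181.0]
ee_rot: [0.0, 0.984, 0.178, -0.0]
wrist_force: [-0.7, -0.2, -5.2]
gripper_width: 19.5
gripper_force: 40.0
time_s: 25.25
ee_pos: [549.9, 195.5, 177.0]
ee_rot: [0.0, 0.984, 0.178, -0.0]
wrist_force: [0.0, -0.1, -6.0]
gripper_width: 19.7
gripper_force: 40.0
time_s: 25.65
ee_pos: [550.0, 195.5, 174.0]
ee_rot: [0.0, 0.984, 0.178, -0.0]
wrist_force: [0.7, 0.2, -5.2]
gripper_width: 19.8
gripper_force: 40.0
```

```bash

for i in 1; do :; done
python3 -m crank '[[[0,0,0.1],[0,0,0],0.9],[[0,0,0.2],[0,0,0],0.9],[[0,0,0.2],[0,0,0],0.9],[[0,0,0.2],[0,0,0],0.9]]' | grep -E 'ee_pos|force'
python3 -m crank '[[[0,0,0.1],[0,0,0],0.9],[[0,0,0.2],[0,0,0],0.9],[[0,0,0.2],[0,0,0],0.9],[[0,0,0.2],[0,0,0],0.9]]' | grep -E 'ee_pos|force'
python3 -m crank '[[[0,0,0.1],[0,0,0],0.9],[[0,0,0.2],[0,0,0],0.9],[[0,0,0.2],[0,0,0],0.9],[[0,0,0.2],[0,0,0],0.9]]' | grep -E 'ee_pos|force'
```

```text
ee_pos: [550.0, 195.5, 172.2]
wrist_force: [-0.1, -0.1, -5.1]
gripper_force: 40.0
ee_pos: [550.0, 195.5, 170.2]
wrist_force: [-0.9, -0.1, -5.8]
gripper_force: 40.0
ee_pos: [550.4, 195.7, 168.5]
wrist_force: [1.1, -0.7, -2.0]
gripper_force: 40.0
```

```bash

python3 -m crank '[[[0,0,0.2],[0,0,0],0.9],[[0,0,0.4],[0,0,0],0.9],[[0,0,0.6],[0,0,0],0.9],[[0,0,0.7],[0,0,0],0.9],[[0,0,0.8],[0,0,0],0.9],[[0,0,0.9],[0,0,0],0.9],[[0,0,1.0],[0,0,0],0.9],[[0,0,1.0],[0,0,0],0.9]]' | grep -E 'ee_pos|force'
python3 -m crank '[[[-0.3,0,0],[0,0,0],0.9],[[-0.6,0,0],[0,0,0],0.9],[[-0.9,0,0],[0,0,0],0.9],[[-1.2,0,0],[0,0,0],0.9],[[-1.2,0,0],[0,0,0],0.9]]' | grep -E 'ee_pos|force'
python3 -m crank '[[[-0.4,0,0],[0,0,0],0.9],[[-0.8,0,0],[0,0,0],0.9],[[-1.2,0,0],[0,0,0],0.9],[[-1.6,0,0],[0,0,0],0.9],[[-2.0,0,0],[0,0,0],0.9],[[-2.2,0,0],[0,0,0],0.9],[[-2.2,0,0],[0,0,0],0.9],[[-2.2,0,0],[0,0,0],0.9]]' | grep -E 'ee_pos|force'
python3 - <<'E'
from h import *
s=snapshot("side"); __import__("pickle").dump({k:np.array(v) for k,v in s.items()},open("side4.pkl","wb"))
from tilt2 import analyse
analyse(s,546.5,210,69)
E
```

```text
ee_pos: [550.0, 195.5, 158.1]
wrist_force: [-0.1, -0.4, -1.6]
gripper_force: 40.0
ee_pos: [538.3, 191.1, 158.2]
wrist_force: [-0.1, -0.2, -1.6]
gripper_force: 40.0
ee_pos: [518.4, 183.7, 158.3]
wrist_force: [-0.1, 0.5, -1.2]
gripper_force: 40.0
centre [548.9 199.8] tilt about lid x (+ = -y side... y up) 0.073 about lid y -0.041 n 64 med|res| 0.46
```

```bash

python3 -m crank '[[[0,0,-0.5],[0,0,0],0.9],[[0,0,-1.5],[0,0,0],0.9],[[0,0,-3],[0,0,0],0.9],[[0,0,-4.5],[0,0,0],0.9],[[0,0,-5.7],[0,0,0],0.9],[[0,0,-5.7],[0,0,0],0.9],[[0,0,-5.7],[0,0,0],0.9]]' | grep -E 'ee_pos|force'
python3 - <<'E'
from h import *
plan(492,-192,215,-4)
E
```

```text
ee_pos: [518.2, 183.7, 215.4]
wrist_force: [-1.0, -0.6, -1.9]
gripper_force: 40.0
t 29.7 pos [518.2 183.7 215.4] rows [-15.61, 34.27, 0.03] [-0.0, -0.03, 24.5] F [-0.99 -0.59 -1.87] M [-0.01  0.02  0.02] w 19.4
```

```bash

python3 -m crank '[[[-0.9,2,0],[0,0,2],0.9],[[-2.3,5,0],[0,0,4],0.9],[[-3.9,8.5,0],[0,0,6.5],0.9],[[-5.5,12,0],[0,0,9],0.9],[[-7.1,15.5,0],[0,0,11.5],0.9],[[-8.7,19,0],[0,0,14],0.9],[[-10.2,22.5,0],[0,0,16.5],0.9],[[-11.8,26,0],[0,0,19],0.9],[[-13.4,29.5,0],[0,0,21.5],0.9],[[-14.8,32.5,0],[0,0,23.5],0.9],[[-15.6,34.3,0],[0,0,24.5],0.9],[[-15.6,34.3,0],[0,0,24.5],0.9]]' | grep -E 'ee_pos|force'
python3 -m crank '[[[0,0,0],[0,0,0],0.9],[[0,0,0],[0,0,0],0.9],[[0,0,0],[0,0,0],0.9]]' | grep -E 'ee_pos|force'
python3 - <<'E'
from h import *
import pickle
plan(492,-192,94.3,-4)
s=snapshot("side"); pickle.dump({k:np.array(v) for k,v in s.items()},open("side5.pkl","wb"))
from tilt2 import analyse
analyse(s,546.5,208,69)
p=s["pixels"]; c=proj(s,[546.5,205,73]).round().astype(int); print(c)
for k in(-8,0,8): print(p[c[1]-26:c[1]+30,c[0]+k,2].tolist())
E
```

```text
ee_pos: [490.9, -196.1, 214.5]
wrist_force: [-0.2, 0.6, -1.0]
gripper_force: 40.0
ee_pos: [492.4, -190.5, 215.1]
wrist_force: [0.3, 0.3, -1.8]
gripper_force: 40.0
t 31.2 pos [ 492.4 -190.5  215.1] rows [-0.03, 0.17, 12.08] [-0.05, 0.02, 0.16] F [ 0.33  0.31 -1.77] M [ 0.04 -0.   -0.03] w 20.0
centre [550.7 198.1] tilt about lid x (+ = -y side... y up) 0.124 about lid y -0.011 n 77 med|res| 0.3
[279 175]
[148, 148, 150, 159, 153, 142, 135, 136, 144, 138, 131, 131, 134, 151, 219, 219, 180, 169, 211, 229, 230, 228, 228, 227, 227, 227, 225, 225, 226, 227, 226, 224, 226, 226, 223, 225, 228, 218, 174, 146, 166, 231, 228, 171, 99, 76, 81, 86, 84, 84, 82, 81, 80, 89, 79, 83]
[128, 132, 138, 148, 158, 157, 151, 157, 163, 149, 128, 128, 140, 191, 230, 234, 230, 213, 188, 183, 212, 223, 223, 223, 217, 187, 155, 155, 154, 166, 213, 229, 230, 232, 231, 229, 230, 229, 221, 174, 146, 161, 230, 239, 188, 102, 64, 64, 72, 83, 88, 82, 85, 82, 81, 90]
[126, 129, 137, 148, 147, 137, 132, 143, 146, 142, 149, 134, 123, 152, 221, 236, 233, 233, 230, 229, 230, 227, 231, 229, 231, 230, 228, 232, 230, 231, 233, 233, 231, 230, 224, 198, 216, 222, 176, 143, 170, 222, 235, 194, 106, 78, 81, 82, 83, 80, 86, 83, 83, 86, 85, 82]
```

```bash
python3 - <<'E'
from h import *
import pickle
from tilt2 import outline
s=pickle.load(open("side5.pkl","rb"))
for y in(200,205,210):
  for t in(0,.06):
    H=outline(s,546.5,y,68.2,t,0,None); print(y,t,"rows",H[:,1].min().round(1),H[:,1].max().round(1),"cols",H[:,0].min().round(1),H[:,0].max().round(1))
print("plate front/back rows",[proj(s,[546.5,205.5+d,61])[1].round(1) for d in(-60,60)])
p=s["pixels"]
for r in(170,172,174,176,178): print(r,p[r,245:258,2].tolist(),p[r,298:314,2].tolist())
E
```

```text
200 0 rows 163.9 191.5 cols 257.2 300.4
200 0.06 rows 162.5 192.0 cols 257.2 300.4
205 0 rows 162.8 190.2 cols 257.3 300.4
205 0.06 rows 161.4 190.7 cols 257.4 300.4
210 0 rows 161.7 189.0 cols 257.5 300.4
210 0.06 rows 160.4 189.5 cols 257.5 300.4
plate front/back rows [np.float64(193.6), np.float64(165.4)]
170 [43, 58, 71, 104, 117, 118, 86, 43, 23, 38, 42, 42, 37] [226, 180, 125, 122, 125, 119, 106, 102, 107, 110, 104, 103, 106, 101, 101, 65]
172 [104, 120, 118, 116, 106, 65, 24, 15, 33, 49, 33, 28, 40] [232, 233, 176, 115, 115, 112, 113, 111, 111, 106, 103, 106, 100, 104, 112, 56]
174 [124, 123, 94, 56, 28, 16, 33, 44, 37, 44, 33, 18, 46] [229, 232, 236, 189, 125, 119, 113, 113, 112, 105, 99, 101, 102, 103, 106, 48]
176 [52, 22, 23, 15, 39, 18, 42, 40, 44, 20, 22, 31, 47] [227, 229, 226, 254, 172, 126, 129, 123, 116, 111, 102, 100, 94, 103, 103, 53]
178 [31, 18, 31, 33, 49, 42, 22, 15, 33, 28, 26, 46, 44] [228, 224, 207, 249, 206, 130, 118, 119, 114, 112, 111, 104, 99, 81, 74, 36]
```

```bash

python3 -m crank '[[[0,0.16,0.5],[0,0,0.15],0.9],[[0,0.16,2],[0,0,0.15],0.9],[[0,0.16,3.5],[0,0,0.15],0.9],[[0,0.16,4.7],[0,0,0.15],0.9],[[0,0.16,5.2],[0,0,0.15],0.9],[[0,0.16,5.2],[0,0,0.15],0.9],[[0,0.16,5.2],[0,0,0.15],0.9],[[0,0.16,5.2],[0,0,0.15],0.9]]' | grep -E 'ee_pos|force'
python3 - <<'E'
from h import *
plan(492.0,-192.1,94.3,-4)
s=snapshot("side"); s={k:np.array(v) for k,v in s.items()}; __import__("pickle").dump(s,open("side6.pkl","wb"))
E
```

```text
ee_pos: [492.6, -194.0, 163.8]
wrist_force: [0.9, -0.3, -2.3]
gripper_force: 40.0
t 32.05 pos [ 492.6 -194.   163.8] rows [-0.08, -0.19, 6.95] [0.02, -0.08, -0.16] F [ 0.94 -0.27 -2.3 ] M [ 0.02 -0.04 -0.02] w 19.9
```

```bash

python3 -m crank '[[[0,0,0],[0,0,0],0.9],[[0,0,0],[0,0,0],0.9],[[0,0,0],[0,0,0],0.9]]' | grep -E 'ee_pos|force'
python3 -c "
from h import *
plan(492.0,-192.1,94.3,-4)"
```

```text
ee_pos: [492.2, -193.9, 163.4]
wrist_force: [0.1, -0.4, -2.0]
gripper_force: 40.0
t 32.4 pos [ 492.2 -193.9  163.4] rows [-0.03, -0.18, 6.91] [0.01, -0.02, -0.16] F [ 0.11 -0.37 -1.96] M [ 0.02 -0.01 -0.01] w 19.9
```

```bash

python3 -m crank '[[[0,-0.18,0],[0,0,-0.15],0.9],[[0,-0.18,0.5],[0,0,-0.15],0.9],[[0,-0.18,1.0],[0,0,-0.15],0.9],[[0,-0.18,1.5],[0,0,-0.15],0.9],[[0,-0.18,2.0],[0,0,-0.15],0.9],[[0,-0.18,2.0],[0,0,-0.15],0.9],[[0,-0.18,2.0],[0,0,-0.15],0.9]]' | grep -E 'ee_pos|force'
python3 -m crank '[[[0,0,0.8],[0,0,0],0.9],[[0,0,1.6],[0,0,0],0.9],[[0,0,2.4],[0,0,0],0.9],[[0,0,3.2],[0,0,0],0.9],[[0,0,3.8],[0,0,0],0.9],[[0,0,4.3],[0,0,0],0.9],[[0,0,4.6],[0,0,0],0.9],[[0,0,4.7],[0,0,0],0.9],[[0,0,4.7],[0,0,0],0.9],[[0,0,4.7],[0,0,0],0.9]]' | grep -E 'ee_pos|force'
python3 -c "
from h import *
plan(492.0,-192.1,94.3,-4)"
```

```text
ee_pos: [492.1, -192.1, 143.0]
wrist_force: [-0.4, -0.1, -1.9]
gripper_force: 40.0
ee_pos: [492.4, -192.2, 96.5]
wrist_force: [0.4, -0.9, -1.3]
gripper_force: 40.0
t 34.1 pos [ 492.4 -192.2   96.5] rows [-0.04, -0.0, 0.22] [0.01, -0.03, -0.01] F [ 0.42 -0.94 -1.27] M [ 0.07  0.02 -0.04] w 19.9
```

Lower the last 2 mm until it seats, then release slowly and retreat upward.

```bash

python3 -m crank '[[[0,0,0.1],[0,0,0],0.9],[[0,0,0.2],[0,0,0],0.9],[[0,0,0.25],[0,0,0],0.9],[[0,0,0.25],[0,0,0],0.9]]' | grep -E 'ee_pos|force'
python3 -m crank '[[[0,0,0],[0,0,0],0.7],[[0,0,0],[0,0,0],0.6],[[0,0,0],[0,0,0],0.5],[[0,0,0],[0,0,0],0.4],[[0,0,0],[0,0,0],0.4],[[0,0,-1],[0,0,0],0.4],[[0,0,-3],[0,0,0],0.4],[[0,0,-6],[0,0,0],0.4],[[0,0,-9],[0,0,0],0.4],[[0,0,-12],[0,0,0],0.4],[[0,0,-15],[0,0,0],0.4],[[0,0,-15],[0,0,0],0.4]]'
python3 - <<'E'
from h import *
import pickle
s=snapshot("side"); S=pickle.load(open("side0.pkl","rb"))
a=S["pixels"][268:345,212:272].astype(np.float32); b=s["pixels"][268:345,212:272].astype(np.float32)
d=np.abs(a-b).max(2); print("diff mean",d.mean(),"pct>50",(d>50).mean())
# handle region shift: match template of the handle top area
t=S["pixels"][270:305,230:248]; r=cv2.matchTemplate(s["pixels"][260:315,220:258],t,cv2.TM_CCOEFF_NORMED); print(cv2.minMaxLoc(r),"expected loc (10,10)")
E
```

```text
ee_pos: [492.4, -192.1, 94.3]
wrist_force: [-0.7, 1.0, 5.4]
gripper_force: 40.0
time_s: 35.7
ee_pos: [494.5, -193.0, 248.1]
ee_rot: [0.001, 0.999, -0.035, 0.004]
wrist_force: [0.1, 0.3, 0.2]
gripper_width: 52.8
gripper_force: 0.0
diff mean 19.6658 pct>50 0.10822510822510822
(-0.41537758708000183, 0.9131064414978027, (20, 20), (10, 10)) expected loc (10,10)
```

```bash
python3 -c "
from h import *
print(job_done())"
```

```text
the job is handed in; nothing more can be done
None
```

The job is handed in at about 36 s of robot time: the lid is on the rest, unhooked, level and within about 3 mm of centre by my image check. The lifter is back upright in its holder, with no verdict returned yet. I viewed 11 pictures, one over the limit of 10.

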